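Lock out the guard and draw the trapped screwdriver out of it

TASK

A screwdriver has been left lying in the guard on the bench, its blade under the hood. First push the square lock-out key upright and fully home into the square socket on top of the guard and let go of it, before lifting the screwdriver; then grasp the screwdriver by its handle, tilt the handle end up over the end wall, draw the tool out diagonally through the opening between hood and wall, and finish while holding it still in the gripper, its whole length at least 10 cm above the top of the guard. Leave the key in its socket and do not disturb the other things on the bench.

Things in the scene. Friction and masses are not known exactly. Their poses are not given: they have to be found in the camera images.
- guard: Fixed grey guard, long along its y: hood, open gap, end wall. Origin: on the bench (z = 0) below the hood's front edge; z up. Base plate 104 mm wide (x), y = -145 to 155 mm, 4 mm thick. The gap, y = 0 to 145 mm, has no side walls, only two rubber stops 14 mm high (x = +-19, y = 127 to 137) beside the handle. Behind the hood (y = -144 to -76) a 66 mm wide housing, 56 mm high, with the socket.
- guard_lip (a point): Middle of the lower front edge of the hood's roof: (0, 0, 50) mm in the guard's frame. The hood is a blind tunnel over y = -75 to 0, open only towards +y, 30 mm wide inside (46 outside), roof underside at z = 50 mm, roof top at 55 mm.
- guard_wall (a point): Middle of the top edge of the end wall: (0, 149, 60) mm in the guard's frame. Wall 104 mm wide (x), 8 mm thick (y), 60 mm high, the highest part of the guard; two gussets at its inner face (x = +-40 mm, y from 134 mm, up to z = 32 mm).
- guard_socket (a point): Centre of the mouth of the square socket hole, on the housing's top face: (0, -110, 56) mm in the guard's frame. The hole is 28.5 x 28.5 mm, sides parallel to the guard's x and y, 24 mm deep, straight down.
- lock_key: Loose lock-out key, 80 g, standing. Origin: centre of its underside; z up. Square aluminium foot 26 x 26 mm, 22 mm high, lowest 5 mm tapered; black square collar 38 x 38 mm, z = 22 to 28; black grip fin 12 mm thick (x), 30 mm long (y), z = 28 to 62. Fully home, the collar lies on the socket's face, origin 22 mm below the mouth. Fits in any quarter turn.
- screwdriver: Loose screwdriver, 198 mm, about 80 g, lying along the guard's y (within 3 degrees), its axis 16 mm above the bench. Origin: mid-length, 12 mm beside the axis, on the underside as it first lay. Axis along its y: orange round handle, diameter 24 mm, y = 0 to 99; shank, diameter 6 mm, to the flat 8 x 2 mm blade tip at y = -99. Butt about 12 mm from the wall, blade about 65 mm under the hood.
- blade_tip (a point): The end of the blade, on the screwdriver's axis, at y = -99 mm of the screwdriver.
- handle_end (a point): The centre of the butt end of the handle, on the screwdriver's axis, at y = +99 mm of the screwdriver.
- collet_4: Bystander: steel collet lying on its side, 36 x 84 x 36 mm, long along its y; origin at the centre of its underside.
- end_mill_3: Bystander: end mill lying flat, 16 x 92 x 16 mm, long along its y; origin at the centre of its underside.
- t_nut_2: Bystander: hex nut beside the guard, 22 x 19 x 10 mm; origin at the centre of its underside.
- marker_pen: Bystander: marker pen, 15 x 134 x 15 mm, long along its y; origin at the centre of its underside.
- bench_brush: Bystander: flat brush with wooden handle, 40 x 184 x 12 mm, long along its y; origin at the centre of its underside.

How it is judged:
By the outcome, as a careful person would: the job done as asked, in the order asked, and still so for the second after the job is handed in, while the arm keeps its last pose, push and grip.
It also fails if it takes over 56 s, if anything falls off the work surface, if the arm or the gripper's body presses on something with over 40 N, if the wrist force passes 120 N, or if a joint passes its speed limit or range.

ROBOT

A 6-joint arm with a two-finger parallel gripper is mounted at the origin on a cart in front of the work surface, level with it; the furniture and walls round the work are solid. World frame = base frame: x ahead of the robot, y to its left, z up, the work surface at z = 0. Lengths are in m, angles in rad, forces in N, time in s.
With the tool pointing down it reaches from about 0.275 to 0.875 m from the base axis. Payload 12.5 kg.
Tool frame: the origin (TCP) lies between the finger pads; the fingertips stand 8 mm ahead of it and the grasp point (between the pads) lies 11 mm behind it (arm.nose_length is the distance from the TCP to the fingertips, in m); z points along the fingers, y is the line along which they close (so a half turn about z gives the same grasp; the last joint's range is limited). The gripper opens to 85 mm and grips with 20 to 120 N. Pads are 22 mm wide; open, the fingers measure 114 mm over their backs; the gripper's body (76 mm by 85 mm) begins 54 mm behind the grasp point. The pads swing forward as they close: fully open they stand 13 mm farther back than shut.
Start: joints at [-1.404, 0.351, 1.652, -0, 1.139, -0.085], TCP at [0.137, -0.533, 0.239] pointing down, gripper open.
Joint ranges: [-2.75, 2.75], [-0.79, 2.1], [0.01, 2.65], [-1.57, 4.71], [0.07, 3.14], [-2.87, 2.87]. Speed limits (rad/s): [2.22, 2.22, 2.79, 3.14, 3.14, 3.14].

INTERFACE

Orientations are given as a unit quaternion [w, x, y, z].
In Python, from bench import status, cams, order, arm gives the robot as it stands.
- The arm moves only by the shell command python3 -m crank 'ROWS' [OPENING]. ROWS is text: rows parted by semicolons, each of 6 numbers parted by spaces: the shift along the world's x, y, z in cm, then the turn, a rotation vector about the world's x, y, z in degrees. A call has 1 to 8 rows; each row is the pose to reach, as a shift and turn from the pose commanded when the call began; what a row does not reach only later rows make up. A row lasts 1/12 s, in which the tool goes at most 41.7 mm and 7.16 degrees, less where a joint would pass 70% of its speed; a pose out of reach is approached as far as the arm can. A call with a gripper value outside its range is refused whole. OPENING is the opening in per cent of the stroke, from 0 (shut) to 100 (fully open), set as the call begins (- or left out, the last holds). The fingers move at their own pace and stop on an object; the grip force is fixed at half the most. Time passes only in rows, so rows that repeat a pose let the fingers close. It gives the time, the measured TCP pose, the force, the opening and the grip force at its end, in the units of the state.
- status.get_state(): the state, without advancing time (a new reading comes with each control period).
- cams.capture(name): name is "scene" or "top" or "wrist"; returns a dict with "pixels" (480x640x3 uint8, red, green, blue), "camera_matrix" (3x3 intrinsics, pixels), "view" (4x4, takes a point from world to camera coordinates); the wrist camera has in their place "tool_from_camera" (4x4, takes a point from camera to tool coordinates, whose origin is the TCP and whose axes are the flange's). Camera axes: x right, y up, looking along -z (the intrinsics and any distortion apply to the point x, -y, -z); pixel columns grow to the right and rows downward; lengths in m; the calibration is good to about 2 mm. A picture is of the moment at which its call begins: read the wrist's pose just before it. There is no depth.
- order.job_done(): hands the job in; it is judged then, once.
The state is a dict: "time_s": time; "joint_positions": joint angles; "dq": joint speeds; "tau": joint torques, N m; "tcp_pos": TCP position; "tool_rot": TCP orientation; "force": force on the tool from outside, world axes, zero at the start; "ft_torque": the same for the moment, N m; "gripper_width": opening from 0.0 (shut) to 1.0 (fully open); "gripper_force": force on a finger pad.
Only numpy, scipy, OpenCV 4.12 (cv2) and the standard library are available. Lean on these libraries where they do the work, as an engineer would, in place of code of your own. Each camera call takes 0.05 s, during which the arm holds its last target. There are 200 camera calls.

## Working session

There is one attempt and no reset: what is moved stays moved. The work goes in short steps, Python scripts to look and compute and a shell command to move; the robot and the scene stay as the last step left them, time stands still between calls to the robot, and variables do not carry over. Pictures are saved under pics/ and viewed, at most 13 in all, crops included, and the job is handed in when it is done.

```bash
ls; mkdir -p pics
python3 - <<'E'
from bench import status,cams
import cv2,numpy as np,pickle
print(status.get_state())
d={}
for n in("scene","top"):
    c=cams.capture(n);d[n]=c;cv2.imwrite(f"pics/{n}0.png",c["pixels"][:,:,::-1]);print(n,c["camera_matrix"],c["view"],[k for k in c])
pickle.dump(d,open("c0.pkl","wb"))
E
```

```text
pics
{'time_s': 0.0, 'joint_positions': array([-1.40358713e+00,  3.51234950e-01,  1.65246864e+00, -2.19951442e-05,
        1.13909676e+00, -8.46080578e-02]), 'dq': array([-4.72902900e-04,  8.38801416e-04, -2.04435517e-05, -4.95029507e-04,
        4.72857072e-04,  6.22124995e-04]), 'tau': array([ 2.15296452e-03, -5.06097293e+01, -2.91406828e+01, -1.41422302e-05,
        4.55208370e-03, -1.68913903e-05]), 'tcp_pos': array([ 0.13699871, -0.53231108,  0.23874219]), 'tool_rot': array([-6.02922439e-04,  9.92083215e-01,  1.25580767e-01, -3.49095598e-05]), 'force': array([1.1327184 , 1.2814023 , 0.78726845]), 'ft_torque': array([0.05418473, 0.01446883, 0.01638593]), 'gripper_force': 0.0, 'gripper_width': 1.0010645684760118}
scene [[551.82201741   0.         320.18121145]
 [  0.         551.82201741 236.01442216]
 [  0.           0.           1.        ]] [[ 0.82324068 -0.56746626 -0.01602564 -0.55627816]
 [ 0.24158797  0.32465412  0.91445883 -0.11770802]
 [-0.51372174 -0.75669132  0.4043615  -1.23218683]
 [ 0.          0.          0.          1.        ]] ['pixels', 'camera_matrix', 'view']
top [[580.61984849   0.         324.97474012]
 [  0.         580.61984849 246.15024292]
 [  0.           0.           1.        ]] [[ 0.02996404 -0.99951952 -0.00793061 -0.21713016]
 [ 0.97027778  0.02717948  0.24046269 -0.53542294]
 [-0.2401316  -0.01490013  0.97062598 -1.06995229]
 [ 0.          0.          0.          1.        ]] ['pixels', 'camera_matrix', 'view']
```

View pics/scene0.png

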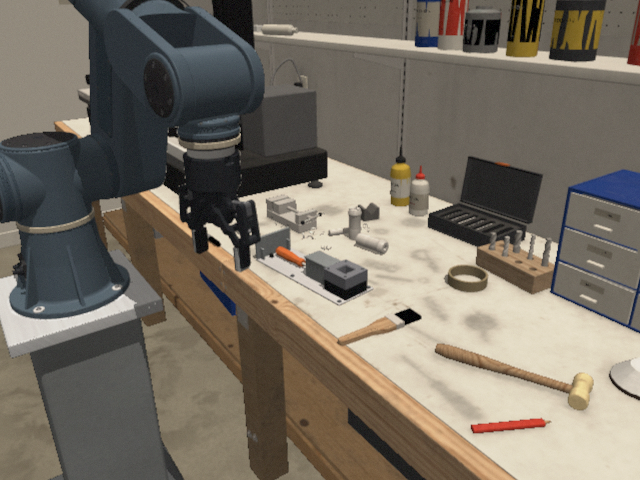

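View pics/top0.png

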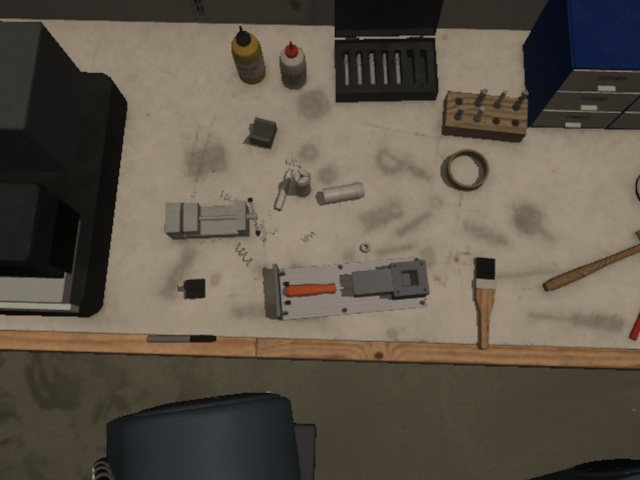

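The top view shows the guard along the image's horizontal (wall at about (278,290), socket at (408,279)) with the orange handle at (310,290). There are two dark candidates for the key, at (193,288) and (263,132). I'll enlarge the details.

Run:
```python
import cv2,numpy as np,pickle
d=pickle.load(open("c0.pkl","rb"));t=d["top"]["pixels"][:,:,::-1];s=d["scene"]["pixels"][:,:,::-1]
R=lambda i,x,y,w,h,W,H:cv2.resize(i[y:y+h,x:x+w],(W,H),interpolation=cv2.INTER_CUBIC)
a=R(t,255,245,190,90,760,360)
b=np.hstack([R(t,165,265,50,45,250,225),R(t,240,110,50,45,250,225),R(s,355,197,52,45,260,225)])
cv2.imwrite("pics/crop1.png",np.vstack([a,b]))
for n in d:
    V=d[n]["view"];print(n,-V[:3,:3].T@V[:3,3])
```

```text
scene [-0.14661351 -1.20983977  0.59697334]
top [ 0.26908572 -0.21841574  1.16555076]
```

View pics/crop1.png

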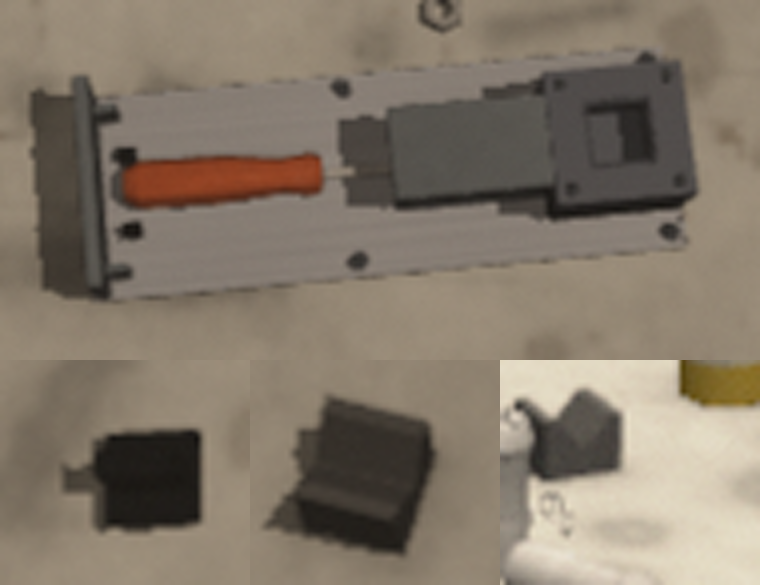

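The key is the black square at top (193,288), with its shadow to its left. The other dark block is a V-block. Next I'll compute positions.

```bash
cat > h.py <<'E'
import numpy as np,cv2
from scipy.spatial.transform import Rotation as Ro
from bench import status,cams
def rot(s): q=s["tool_rot"]; return Ro.from_quat([q[1],q[2],q[3],q[0]])
def shot(n,save=None):
    s=status.get_state(); c=cams.capture(n)
    if n=="wrist":
        T=np.eye(4);T[:3,:3]=rot(s).as_matrix();T[:3,3]=s["tcp_pos"];M=T@c["tool_from_camera"]
    else: M=np.linalg.inv(c["view"])
    c["M"]=M
    if save: cv2.imwrite(save,c["pixels"][:,:,::-1])
    return c
def ray(c,u,v):
    K=c["camera_matrix"];d=np.array([(u-K[0,2])/K[0,0],-(v-K[1,2])/K[1,1],-1]);return c["M"][:3,3],c["M"][:3,:3]@d
def onz(c,u,v,z):
    o,d=ray(c,u,v);return o+d*(z-o[2])/d[2]
def proj(c,p):
    q=np.linalg.inv(c["M"])@np.append(p,1);K=c["camera_matrix"];return np.array([K[0,2]-K[0,0]*q[0]/q[2],K[1,2]+K[1,1]*q[1]/q[2]])
E
python3 - <<'E'
from h import *
import pickle
c=pickle.load(open("c0.pkl","rb"))["top"];c["M"]=np.linalg.inv(c["view"]);f=lambda u,v,z:print(np.round(onz(c,u,v,z)*1000,1))
P=lambda x,y:(255+x/4,245+y/4)
f(193.9,288.5,.028)
for x,y in((583,105),(652,98),(656,160),(590,166)): f(*P(x,y),.056)
f(*P(80,80),.06);f(*P(97,290),.06)
f(*P(388,108),.055);f(*P(396,205),.055)
f(*P(128,186),.016);f(*P(318,174),.016)
w=shot("wrist");print(w["camera_matrix"],w["tool_from_camera"])
s=status.get_state();print(Ro.as_matrix(rot(s)).round(3),s["gripper_width"])
E
```

```text
[456.6  56.7  28. ]
[ 497.4 -350.3   56. ]
[ 501.8 -383.8   56. ]
[ 471.3 -385.5   56. ]
[ 467.4 -353.6   56. ]
[ 502.1 -105.3   60. ]
[ 400.2 -118.6   60. ]
[ 493.4 -255.6   55. ]
[ 445.9 -260.3   55. ]
[ 457.9 -127.6   16. ]
[ 466.7 -222.5   16. ]
[[409.81526229   0.         311.46744689]
 [  0.         409.81526229 242.23233087]
 [  0.           0.           1.        ]] [[ 1.12671895e-03  9.64144761e-01  2.65374472e-01  6.65691588e-02]
 [ 9.99999255e-01 -1.21121542e-03  1.54758268e-04 -7.71141828e-04]
 [ 4.70635027e-04  2.65374100e-01 -9.64145407e-01 -1.34247111e-01]
 [ 0.00000000e+00  0.00000000e+00  0.00000000e+00  1.00000000e+00]]
[[ 0.968  0.249 -0.   ]
 [ 0.249 -0.968  0.001]
 [ 0.    -0.001 -1.   ]] 1.0005008557278305
```

```bash
python3 -m crank '32 59 -3 0 0 0;32 59 -3 0 0 0;32 59 -3 0 0 0;32 59 -3 0 0 0;32 59 -3 0 0 0;32 59 -3 0 0 0;32 59 -3 0 0 0;32 59 -3 0 0 0'; python3 -c "
from h import *
print(status.get_state()['tcp_pos'])"
```

```text
time_s: 0.82
tcp_pos: [0.2961, -0.238, 0.2244]
tool_rot: [0.0, 0.992, 0.125, 0.0]
force: [1.6, -1.5, -1.0]
gripper_width: 0.997
gripper_force: 0.0
[ 0.29611805 -0.23803678  0.22436175]
```

```bash
python3 -m crank '16 29.5 -2 0 0 0;16 29.5 -2 0 0 0;16 29.5 -2 0 0 0;16 29.5 -2 0 0 0;16 29.5 -2 0 0 0;16 29.5 -2 0 0 0;16 29.5 -2 0 0 0;16 29.5 -2 0 0 0'; python3 -m crank '0 0 0 0 0 0;0 0 0 0 0 0'
python3 - <<'E'
from h import *
import pickle
c=shot("wrist","pics/w1.png");pickle.dump(c,open("w1.pkl","wb"))
E
```

```text
time_s: 1.48
tcp_pos: [0.4549, 0.0549, 0.2044]
tool_rot: [0.0, 0.992, 0.126, 0.0]
force: [1.0, -2.1, 0.3]
gripper_width: 0.998
gripper_force: 0.0
time_s: 1.65
tcp_pos: [0.4546, 0.0541, 0.2041]
tool_rot: [-0.0, 0.992, 0.127, -0.0]
force: [-0.5, 0.0, -0.2]
gripper_width: 1.003
gripper_force: 0.0
```

View pics/w1.png

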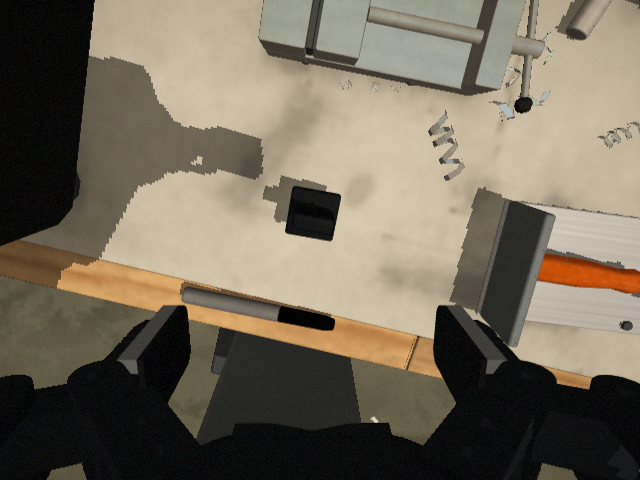

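The key's collar is at (314,213), the wall is at the right at (520,270), and the vise at top. Now I'll stretch the contrast for the fin direction.

Run:
```python
from h import *
import pickle
c=pickle.load(open("w1.pkl","rb"));p=c["pixels"][175:255,270:360].astype(float)
cv2.imwrite("pics/w1c.png",cv2.resize(np.clip(p*4,0,255).astype(np.uint8)[:,:,::-1],None,fx=6,fy=6,interpolation=cv2.INTER_CUBIC))
g=c["pixels"].max(2)[175:255,270:360];m=(g<45).astype(np.uint8)
cs,_=cv2.findContours(m,0,2);k=max(cs,key=cv2.contourArea);r=cv2.minAreaRect(k);print(r)
bx=cv2.boxPoints(r)+[270,175]
for u,v in bx: print(u,v,np.round(onz(c,u,v,.028)*1000,1))
```

```text
((42.42449951171875, 37.927852630615234), (49.123321533203125, 47.44339370727539), 10.007980346679688)
284.11409759521484 232.02013397216797 [438.6  72.8  28. ]
292.3590621948242 185.298659324646 [475.5  75.4  28. ]
340.73490142822266 193.8355712890625 [478.6  38.3  28. ]
332.4899368286133 240.55704498291016 [441.5  34.5  28. ]
```

View pics/w1c.png

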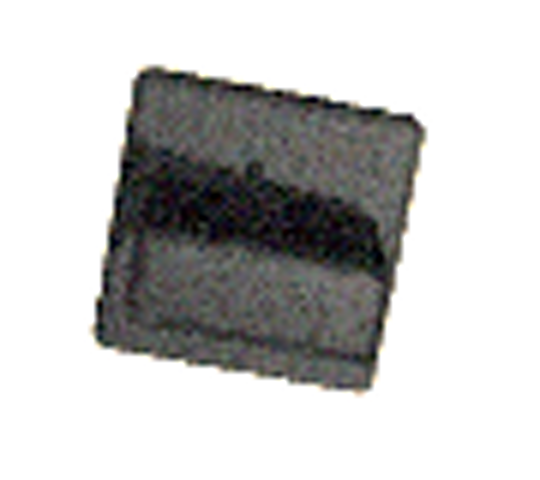

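Run:
```python
from h import *
import pickle
c=pickle.load(open("w1.pkl","rb"))
print(status.get_state()["joint_positions"].round(2))
for u,v in((312.8,225),(293.3,215.5),(334.2,221.2),(333,234.2),(291.7,229.2)): print(onz(c,u,v,.062)*1000)
```

```text
[ 0.01  0.23  1.92 -0.    1.    1.33]
[457.26005896  54.70209859  62.        ]
[460.3319497   69.36378493  62.        ]
[463.60497677  41.11278157  62.        ]
[454.48041316  39.44106361  62.        ]
[450.65856934  68.09138718  62.        ]
```

```bash
python3 -m crank '0.3 0.1 -2 0 0 7;0.3 0.1 -4 0 0 14;0.3 0.1 -6 0 0 21;0.3 0.1 -6 0 0 28;0.3 0.1 -6 0 0 35;0.3 0.1 -6 0 0 42;0.3 0.1 -6 0 0 49;0.3 0.1 -6 0 0 56' 45;python3 -m crank '0 0 0 0 0 7;0 0 0 0 0 14;0 0 0 0 0 21;0 0 0 0 0 24.6;0 0 0 0 0 24.6;0 0 0 0 0 24.6'
python3 - <<'E'
from h import *
import pickle
o=pickle.load(open("w1.pkl","rb"))
print(onz(o,330,70,.04),onz(o,260,300,.015))
c=shot("wrist");pickle.dump(c,open("w2.pkl","wb"))
print([proj(c,np.array([.4575,.055,z])).round() for z in(.028,.062)],c["tool_from_camera"][0,3])
p=c["pixels"];cv2.imwrite("pics/w2.png",np.clip(p.astype(float)*2.5,0,255).astype(np.uint8)[:,:,::-1])
E
```

```text
time_s: 2.37
tcp_pos: [0.457, 0.0521, 0.1447]
tool_rot: [-0.0, 0.816, 0.578, -0.0]
force: [-0.6, 0.6, -0.3]
gripper_width: 0.449
gripper_force: 0.0
time_s: 2.87
tcp_pos: [0.4572, 0.0525, 0.1447]
tool_rot: [0.0, 0.677, 0.736, -0.0]
force: [0.7, 1.0, -0.8]
gripper_width: 0.446
gripper_force: 0.0
[0.55929789 0.06947193 0.04      ] [0.3720134  0.07863573 0.015     ]
[array([313., 237.]), array([314., 252.])] 0.06757404805805661
```

View pics/w2.png

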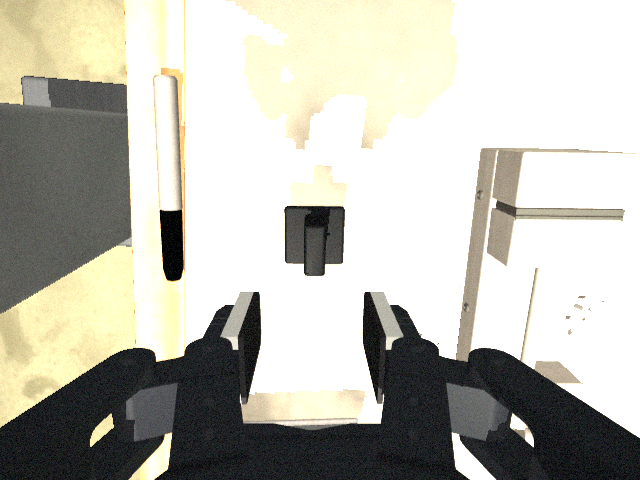

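The fin is at (315,249) and the collar at (314,235). The gripper is aligned with it, so I'll descend and grasp.

```bash
python3 -m crank '0 0.2 -4 0 0 0;0 0.2 -8 0 0 0;0 0.2 -9.5 0 0 0;0 0.2 -10.1 0 0 0;0 0.2 -10.1 0 0 0;0 0.2 -10.1 0 0 0' ; python3 -m crank '0 0 0 0 0 0;0 0 0 0 0 0;0 0 0 0 0 0;0 0 0 0 0 0;0 0 0 0 0 0;0 0 0 0 0 0' 0
```

```text
time_s: 3.42
tcp_pos: [0.458, 0.0554, 0.0444]
tool_rot: [0.0, 0.676, 0.737, 0.0]
force: [-0.1, -0.3, -0.1]
gripper_width: 0.449
gripper_force: 0.0
time_s: 3.92
tcp_pos: [0.4583, 0.0556, 0.0449]
tool_rot: [0.001, 0.675, 0.737, 0.001]
force: [-0.3, 0.4, 7.9]
gripper_width: 0.129
gripper_force: 58.8
```

```bash
python3 -m crank '0 0 3 0 0 0;0 0 7 0 0 0;0 0 11 0 0 0;0.5 -2 14 0 0 0;0.5 -6 15 0 0 0;0.5 -10 15 0 0 0;1 -14 16 0 0 0;1 -18 17 0 0 0' ; python3 -m crank '1.5 -24.5 3 0 0 2;1.5 -24.5 3 0 0 2;1.5 -24.5 3 0 0 2;1.5 -24.5 3 0 0 2;1.5 -24.5 3 0 0 2;1.5 -24.5 3 0 0 2;1.5 -24.5 3 0 0 2;1.5 -24.5 3 0 0 2';python3 -m crank '0 0 0 0 0 0;0 0 0 0 0 0'
python3 - <<'E'
from h import *
import pickle
c=shot("wrist","pics/w3.png");pickle.dump(c,open("w3.pkl","wb"))
E
```

```text
time_s: 4.58
tcp_pos: [0.4674, -0.1262, 0.2148]
tool_rot: [0.001, 0.675, 0.738, 0.0]
force: [1.5, 0.5, -0.7]
gripper_width: 0.13
gripper_force: 58.8
time_s: 5.25
tcp_pos: [0.482, -0.3708, 0.2439]
tool_rot: [0.0, 0.663, 0.748, 0.0]
force: [-0.7, 0.8, -2.1]
gripper_width: 0.124
gripper_force: 58.8
time_s: 5.42
tcp_pos: [0.4825, -0.3682, 0.2438]
tool_rot: [-0.0, 0.662, 0.749, 0.0]
force: [0.2, -0.3, -0.7]
gripper_width: 0.13
gripper_force: 58.8
```

View pics/w3.png

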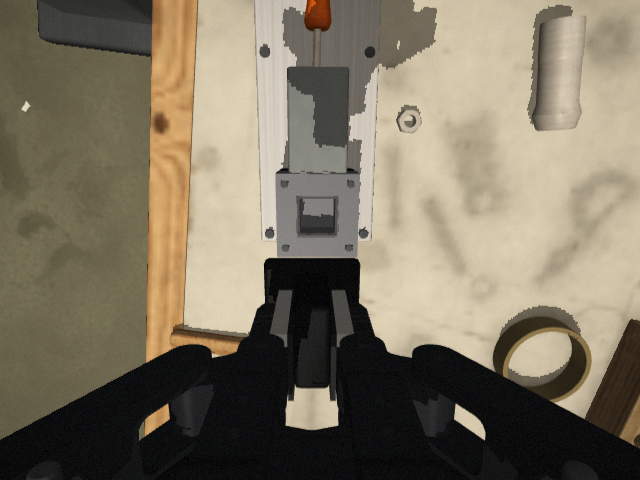

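The socket hole is at about (317,216), framed by four screws at (285,184), (350,184), (286,248) and (349,248). The key's collar top edge runs (265,260)–(358,260).

Run:
```python
from h import *
import pickle
c=pickle.load(open("w3.pkl","rb"));g=c["pixels"].max(2).astype(float)
P=[]
for u,v in((285,184),(350,184),(286,248),(349,248)):
    w=g[v-8:v+9,u-8:u+9];m=(np.median(w)-w-25).clip(0);yy,xx=np.mgrid[v-8:v+9,u-8:u+9]
    q=onz(c,(m*xx).sum()/m.sum(),(m*yy).sum()/m.sum(),.056);P.append(q)
P=np.array(P)*1000;print(P.round(1),P.mean(0).round(1))
for d in(P[1]-P[0],P[3]-P[2],P[0]-P[2],P[1]-P[3]): print(d[:2].round(1),np.degrees(np.arctan2(d[1],d[0])).round(1))
# hole edges + housing/plate edges: gradient peaks
gg=cv2.GaussianBlur(g,(0,0),1)
def edges(l,thr=12): 
    d=np.diff(l); return [(i,round(d[i])) for i in range(1,len(d)-1) if abs(d[i])>thr and abs(d[i])>=abs(d[i-1]) and abs(d[i])>abs(d[i+1])]
for r in(205,225): print(r,[(i+240,x) for i,x in edges(gg[r,240:400])])
for k in(305,317,330): print(k,[(i+160,x) for i,x in edges(gg[160:270,k])])
for r in(262,266,270,275): print(r,[(i+240,x) for i,x in edges(gg[r,240:400])])
s=status.get_state();R=rot(s).as_matrix();print(s["tcp_pos"],np.degrees(np.arctan2(R[1,1],R[0,1])))
```

```text
[[ 457.1 -343.5   56. ]
 [ 508.2 -337.    56. ]
 [ 463.6 -395.3   56. ]
 [ 514.7 -388.7   56. ]] [ 485.9 -366.1   56. ]
[51.1  6.5] 7.3
[51.1  6.6] 7.3
[-6.5 51.8] 97.2
[-6.5 51.7] 97.1
205 [(259, -12), (261, 14), (275, -34), (296, -18), (303, 29), (332, -24), (337, 16), (358, 31)]
225 [(276, -28), (295, -15), (298, -14), (334, 15), (357, 29)]
305 [(198, 13), (214, -27), (235, 13), (257, -52)]
317 [(171, -17), (174, 13), (198, 14), (215, -27), (233, 12), (236, 13), (257, -51)]
330 [(171, -15), (198, 14), (214, -24), (234, 16), (257, -51)]
262 [(264, -66), (359, 56)]
266 [(263, -83), (359, 64)]
270 [(263, -80), (359, 73)]
275 [(263, -74), (359, 76)]
[ 0.48257485 -0.36816643  0.24382782] 7.095812915553751
```

Run:
```python
from h import *
import pickle
c=pickle.load(open("w3.pkl","rb"));s=status.get_state();R=rot(s).as_matrix()
for z in(.2269,):
  for u,v in((263.5,275),(359.5,275),(311.5,258.5),(264,260),(358,260)):
    q=onz(c,u,v,z);print(z,(R.T@(q-s["tcp_pos"])*1000).round(1))
s0=np.array([.4859,-.3661]);print((s0-s["tcp_pos"][:2])*100,proj(c,[.4859,-.3661,.056]))
```

```text
0.2269 [ 12.9 -19.4  16.9]
0.2269 [13.  18.2 16.9]
0.2269 [19.7 -0.6 16.9]
0.2269 [ 19.1 -19.   16.9]
0.2269 [19.1 17.4 16.9]
[0.33251538 0.20664269] [316.90875555 215.54556151]
```

```bash
python3 -m crank '0.37 0.2 -3 0 0 0;0.37 0.2 -6.5 0 0 0;0.37 0.2 -10 0 0 0;0.37 0.2 -12 0 0 0;0.37 0.2 -13 0 0 0;0.37 0.2 -13.3 0 0 0;0.37 0.2 -13.3 0 0 0;0.37 0.2 -13.3 0 0 0'
python3 - <<'E'
from h import *
import pickle
c=shot("wrist","pics/w4.png");pickle.dump(c,open("w4.pkl","wb"))
s=status.get_state();print(s["tcp_pos"])
E
```

```text
time_s: 6.13
tcp_pos: [0.4869, -0.3677, 0.1122]
tool_rot: [0.001, 0.662, 0.749, 0.0]
force: [0.0, -0.4, 0.5]
gripper_width: 0.128
gripper_force: 58.8
[ 0.48689379 -0.36780858  0.11231874]
```

View pics/w4.png

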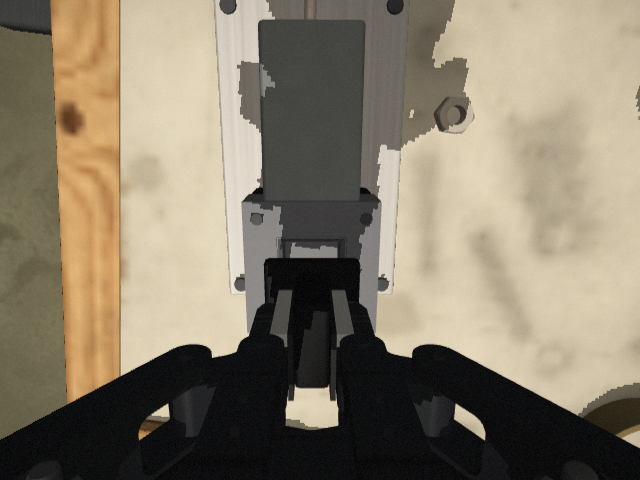

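The hood and housing are visible. The upper screws are at (257,219) and (366,219), and the key's collar top edge is at row 260. Next I'll recompute the relative offset.

Run:
```python
from h import *
import pickle
c=pickle.load(open("w4.pkl","rb"));g=c["pixels"].max(2).astype(float)
import time
for i in range(3):
    s=status.get_state();print(s["tcp_pos"],s["time_s"])
R=rot(s).as_matrix();P=[]
for u,v in((257,219),(366,219)):
    w=g[v-9:v+10,u-9:u+10];yy,xx=np.mgrid[v-9:v+10,u-9:u+10];t=(w.min()+np.percentile(w,30))/2
    m=(t-w).clip(0)*(np.hypot(xx-u,yy-v)<8);uv=(m*xx).sum()/m.sum(),(m*yy).sum()/m.sum();q=onz(c,*uv,.056);P.append(q);print(uv)
P=np.array(P);d=P[1]-P[0];print(P,d,np.degrees(np.arctan2(d[1],d[0])))
a=np.radians(7.25);sock=P.mean(0)-.0260*np.array([-np.sin(a),np.cos(a),0]);print(sock)
# apparent key centre
zc=s["tcp_pos"][2]-.0169
k=[onz(c,u,v,zc) for u,v in((264,260),(358,260))];kc=np.mean(k,0)-.019*R[:,0];kc2=np.mean([onz(c,263.5,275,zc),onz(c,359.5,275,zc)],0)
print(kc,kc2);print("move tool x,y mm",R.T@(sock-kc)*1000)
```

```text
[ 0.48689379 -0.36780858  0.11231874] 6.1833
[ 0.48689379 -0.36780858  0.11231874] 6.1833
[ 0.48689379 -0.36780858  0.11231874] 6.1833
(np.float64(258.2378640776699), np.float64(215.3770226537217))
(np.float64(362.35714285714283), np.float64(217.89285714285714))
[[ 0.45794968 -0.34255215  0.056     ]
 [ 0.50702452 -0.33765673  0.056     ]] [0.04907484 0.00489542 0.        ] 5.696645145016557
[ 0.48576827 -0.36589657  0.056     ]
[ 0.48624158 -0.367684    0.09545602] [ 0.48486578 -0.35490583  0.09541874]
move tool x,y mm [ 1.90940195 -0.3200039  39.45185099]
```

```bash
python3 -m crank '-0.03 0.16 0 0 0 0;-0.03 0.16 -0.5 0 0 0;-0.03 0.16 -1 0 0 0;-0.03 0.16 -1.4 0 0 0;-0.03 0.16 -1.4 0 0 0;-0.03 0.16 -1.4 0 0 0'; python3 -c "
from bench import status;s=status.get_state();print(s['force'],s['ft_torque'],s['tcp_pos'])"
```

```text
time_s: 6.68
tcp_pos: [0.4857, -0.3657, 0.0961]
tool_rot: [-0.0, 0.662, 0.749, -0.0]
force: [-0.1, -0.5, -0.8]
gripper_width: 0.126
gripper_force: 58.8
[-0.10215902 -0.49803183 -0.76756763] [-0.01631694 -0.03311432 -0.00819104] [ 0.48569041 -0.36570873  0.09614127]
```

```bash
python3 -m crank '0 0 -0.5 0 0 0;0 0 -1 0 0 0;0 0 -1.3 0 0 0;0 0 -1.5 0 0 0;0 0 -1.7 0 0 0;0 0 -1.7 0 0 0;0 0 -1.7 0 0 0'
```

```text
time_s: 7.27
tcp_pos: [0.4859, -0.3658, 0.0795]
tool_rot: [-0.0, 0.662, 0.749, 0.0]
force: [0.3, -0.4, -1.0]
gripper_width: 0.125
gripper_force: 59.0
```

Free slide in; I'll push gently until contact.

```bash
python3 -m crank '0 0 -0.1 0 0 0;0 0 -0.15 0 0 0;0 0 -0.15 0 0 0;0 0 -0.15 0 0 0'
```

```text
time_s: 7.6
tcp_pos: [0.486, -0.366, 0.0789]
tool_rot: [0.0, 0.662, 0.749, -0.0]
force: [-2.0, 2.1, 6.7]
gripper_width: 0.13
gripper_force: 60.0
```

```bash
python3 -m crank '0 0 -0.1 0 0 0;0 0 -0.1 0 0 0;0 0 -0.1 0 0 0' && python3 -m crank '0 0 0 0 0 0;0 0 0 0 0 0;0 0 0 0 0 0;0 0 0 0 0 0' 45; python3 -m crank '0 0 3 0 0 0;0 0 7 0 0 0;0 0 11 0 0 0;0 3 13.6 0 0 0;0 7 13.6 0 0 0;-1 11 13.6 0 0 0;-1 12 13.6 0 0 0;-1 12 13.6 0 0 0'
python3 - <<'E'
from h import *
import pickle
s=status.get_state();print(s["tcp_pos"])
c=shot("wrist","pics/w5.png");pickle.dump(c,open("w5.pkl","wb"))
E
```

```text
time_s: 7.85
tcp_pos: [0.4861, -0.366, 0.0789]
tool_rot: [0.0, 0.662, 0.749, -0.0]
force: [-5.6, 5.0, 16.2]
gripper_width: 0.13
gripper_force: 61.4
time_s: 8.18
tcp_pos: [0.4858, -0.3658, 0.0769]
tool_rot: [-0.0, 0.662, 0.749, 0.0]
force: [0.3, -0.0, 0.1]
gripper_width: 0.446
gripper_force: 0.0
time_s: 8.85
tcp_pos: [0.4756, -0.2435, 0.2133]
tool_rot: [-0.0, 0.662, 0.75, 0.0]
force: [1.8, -0.9, 0.7]
gripper_width: 0.449
gripper_force: 0.0
[ 0.47561913 -0.24346133  0.21333953]
```

View pics/w5.png

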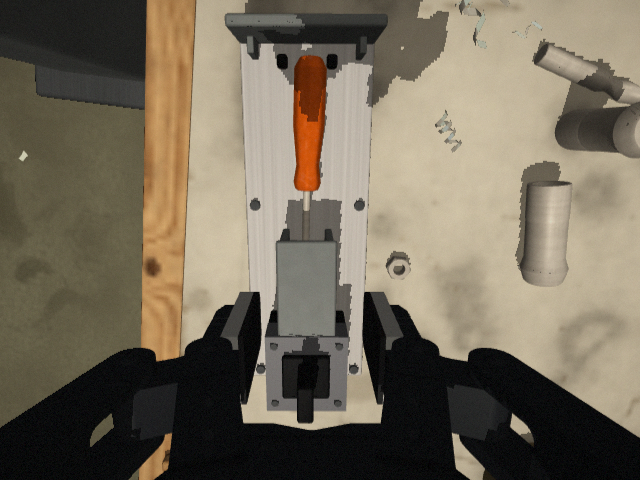

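The key sits in the socket (305,380). The orange handle runs from (311,57) to (307,190). Now the screwdriver's line.

Run:
```python
from h import *
import pickle
c=pickle.load(open("w5.pkl","rb"));h=cv2.cvtColor(c["pixels"],cv2.COLOR_RGB2HSV)
m=((h[...,0]<16)&(h[...,1]>170)&(h[...,2]>50)).astype(np.uint8);m[:,:270]=0;m[:,345:]=0;m[200:]=0
rows=[r for r in range(480) if m[r].sum()>8];print(rows[0],rows[-1])
gy=np.array([-np.sin(np.radians(7.25)),np.cos(np.radians(7.25))]);gx=np.array([gy[1],-gy[0]]);O=np.array([.4859,-.3661])+.110*gy
P=[]
for r in rows:
    x=np.flatnonzero(m[r]);a=onz(c,x[0]-.5,r,.016);b=onz(c,x[-1]+.5,r,.016);q=(a+b)[:2]/2;P.append(q)
    if r%12==0: print(r,x[0],x[-1],"w %.1f"%(np.linalg.norm(b-a)*1000),"guard",np.round([(q-O)@gx*1000,(q-O)@gy*1000],1))
P=np.array(P[6:-6]);d=np.linalg.svd(P-P.mean(0))[2][0];d*=np.sign(d[1]);print("yaw",np.degrees(np.arctan2(-d[0],d[1])))
print("wall in guard",[(np.array([(onz(c,u,42,.06)[:2]-O)@gx,(onz(c,u,42,.06)[:2]-O)@gy])*1000).round(1) for u in(232,385)])
t=O+.092*gy;k=((t-P.mean(0))@d);G=P.mean(0)+k*d;s=status.get_state();R=rot(s).as_matrix()
print("G",G,"move cm",(G-s["tcp_pos"][:2])*100,s["tcp_pos"],"tool yaw",np.degrees(np.arctan2(R[1,1],R[0,1])))
```

```text
56 190
60 298 322 w 18.7 guard [  3.5 131.1]
72 294 325 w 24.1 guard [  3.1 122.8]
84 294 325 w 24.3 guard [  3.1 114.3]
96 294 325 w 24.5 guard [  3.1 105.7]
108 294 324 w 23.9 guard [ 2.7 97. ]
120 294 324 w 24.0 guard [ 2.7 88.1]
132 294 323 w 23.4 guard [ 2.3 79.1]
144 295 321 w 21.3 guard [ 1.9 70. ]
156 296 319 w 19.0 guard [ 1.5 60.8]
168 296 318 w 18.4 guard [ 1.  51.4]
180 294 319 w 20.9 guard [ 0.6 41.8]
yaw 5.406399440433176
wall in guard [array([-46.3, 135.1]), array([ 51.9, 135.1])]
G [ 0.46284218 -0.16548461] move cm [-1.3184737   7.96263342] [ 0.47602691 -0.24511094  0.21333679] tool yaw 7.125390152779536
```

```bash
python3 -m crank '-0.7 4 0 0 0 -1.7;-1.3 8 -2 0 0 -1.7;-1.3 8 -6 0 0 -1.7;-1.3 8 -10 0 0 -1.7;-1.3 8 -13 0 0 -1.7;-1.3 8 -13.5 0 0 -1.7;-1.3 8 -13.5 0 0 -1.7;-1.3 8 -13.5 0 0 -1.7'
python3 - <<'E'
from h import *
s=status.get_state();R=rot(s).as_matrix();print(s["tcp_pos"],np.degrees(np.arctan2(R[1,1],R[0,1])),s["joint_positions"].round(2))
c=shot("wrist","pics/w6.png")
h=cv2.cvtColor(c["pixels"],cv2.COLOR_RGB2HSV)
m=((h[...,0]<16)&(h[...,1]>170)&(h[...,2]>50)).astype(np.uint8);m[:,:220]=0;m[:,420:]=0
for r in range(0,480,20):
    x=np.flatnonzero(m[r])
    if len(x)>8:
        a=onz(c,x[0]-.5,r,.016);b=onz(c,x[-1]+.5,r,.016);print(r,x[0],x[-1],(R.T@((a+b)/2-s["tcp_pos"])*1000).round(1))
E
```

```text
time_s: 9.57
tcp_pos: [0.4637, -0.1669, 0.0791]
tool_rot: [0.001, 0.674, 0.739, 0.0]
force: [0.0, -0.1, 1.1]
gripper_width: 0.446
gripper_force: 0.0
[ 0.4637334  -0.1668603   0.07911079] 5.284279937411747 [-0.44  0.49  1.92 -0.    0.73 -0.53]
200 287 336 [34.8 -0.6 63.1]
220 287 335 [24.9 -0.8 63.1]
240 288 335 [14.7 -0.6 63.1]
260 288 335 [ 4.2 -0.5 63.1]
280 288 334 [-6.5 -0.8 63.1]
300 291 332 [-17.6  -0.5  63.1]
320 294 329 [-28.9  -0.5  63.1]
340 294 329 [-40.6  -0.5  63.1]
360 293 329 [-52.7  -0.7  63.1]
```

```bash
python3 -m crank '0 0.1 -3 0 0 0;0 0.1 -5 0 0 0;0 0.1 -5.8 0 0 0;0 0.1 -6.2 0 0 0;0 0.1 -6.2 0 0 0;0 0.1 -6.2 0 0 0'; python3 -m crank '0 0 0 0 0 0;0 0 0 0 0 0;0 0 0 0 0 0;0 0 0 0 0 0;0 0 0 0 0 0' 0
```

```text
time_s: 10.12
tcp_pos: [0.4636, -0.1653, 0.0173]
tool_rot: [0.001, 0.673, 0.739, 0.0]
force: [0.3, -0.4, 0.2]
gripper_width: 0.449
gripper_force: 0.0
time_s: 10.53
tcp_pos: [0.4636, -0.1652, 0.0175]
tool_rot: [0.001, 0.673, 0.739, 0.0]
force: [-1.4, -0.6, 9.3]
gripper_width: 0.257
gripper_force: 58.4
```

```bash
python3 -m crank '0 -0.03 0.94 3.49 0.32 0;0.01 -0.12 1.88 6.97 0.65 0;0.03 -0.29 2.83 10.45 0.97 0;0.05 -0.5 3.7 13.94 1.29 0;0.07 -0.72 4.5 16.93 1.57 0;0.09 -1 5.2 19.9 1.85 0;0.09 -1 5.2 19.9 1.85 0;0.09 -1 5.2 19.9 1.85 0'
python3 - <<'E'
from h import *
shot("scene","pics/s2.png");p=cv2.imread("pics/s2.png")[200:310,200:400]
cv2.imwrite("pics/s2c.png",cv2.resize(p,None,fx=4,fy=4,interpolation=cv2.INTER_CUBIC))
E
```

```text
time_s: 11.2
tcp_pos: [0.4639, -0.1754, 0.0684]
tool_rot: [-0.127, 0.664, 0.728, 0.117]
force: [-0.1, -0.3, -1.2]
gripper_width: 0.262
gripper_force: 59.0
```

View pics/s2c.png

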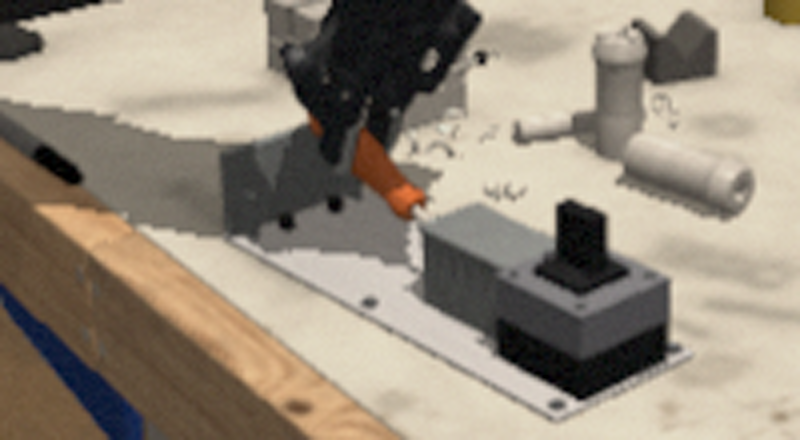

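The key sits fully home, with its collar flat on the housing at crop (580,270). The handle is tilted up behind the hood. Now I'll draw it out along its axis.

```bash
python3 -m crank '-0.1 1 0.4 0 0 0;-0.2 2.3 0.9 0 0 0;-0.35 3.7 1.4 0 0 0;-0.5 5.2 1.9 0 0 0;-0.65 7 2.6 0 0 0;-0.8 9 3.3 0 0 0;-1 11 4.1 0 0 0;-1 11 4.1 0 0 0'; python3 -m crank '0 1 3 0 0 0;0 1 6 0 0 0;0 1 10 0 0 0;0 1 14 0 0 0;0 1 18 0 0 0;0 1 20 0 0 0;0 1 20 0 0 0;0 1 20 0 0 0'; python3 -m crank '0 0 0 0 0 0;0 0 0 0 0 0;0 0 0 0 0 0;0 0 0 0 0 0'
python3 - <<'E'
from h import *
a=shot("scene")["pixels"];b=shot("top")["pixels"]
cv2.imwrite("pics/end.png",np.vstack([a[0:300],b[100:380]])[:,:,::-1])
E
```

```text
time_s: 11.92
tcp_pos: [0.453, -0.061, 0.1105]
tool_rot: [-0.128, 0.662, 0.729, 0.117]
force: [0.2, -0.6, -0.7]
gripper_width: 0.255
gripper_force: 59.0
time_s: 12.58
tcp_pos: [0.4536, -0.0542, 0.3096]
tool_rot: [-0.127, 0.663, 0.728, 0.117]
force: [0.3, 0.5, -0.9]
gripper_width: 0.254
gripper_force: 59.0
time_s: 12.92
tcp_pos: [0.4535, -0.0547, 0.3082]
tool_rot: [-0.129, 0.663, 0.728, 0.117]
force: [-0.2, -1.2, -0.8]
gripper_width: 0.26
gripper_force: 59.0
```

View pics/end.png

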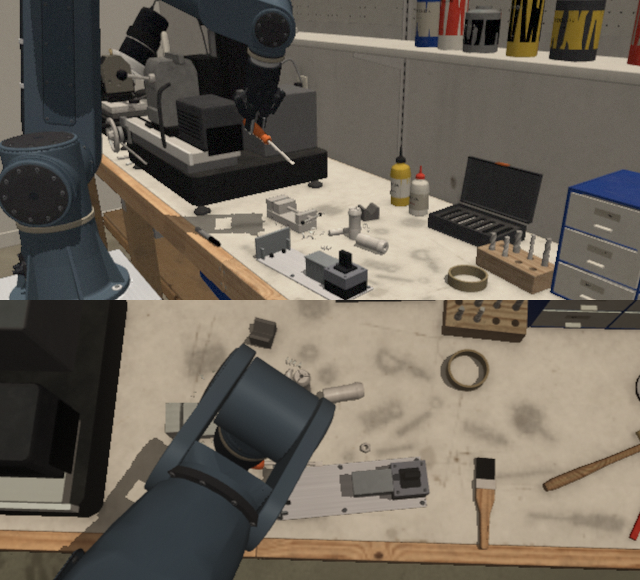

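The screwdriver is in the gripper, with its blade at scene (293,163). The lowest point, the tip, is at about z = 0.25 m. The key is in its socket at scene (345,262) and the bystanders are where they were, so I'm handing in.

```bash
python3 -c "
from bench import order;print(order.job_done())"
```

```text
the job is handed in; nothing more can be done
None
```

The lock-out key is fully home in the socket and released. The screwdriver has been drawn out of the guard and is held still, its tip (lowest point) about 19 cm above the top of the guard, and the job was handed in at about 13 s of robot time.

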